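Clear the extractor switch and start the dust extractor

TASK

The dust extractor's control box is cluttered: lay the double-ended rasp that lies across its switch guard flat on the floor of the wooden tool tray, and put the stone offcut that stands beside the switch into the scrap bin. Then, with both out of the way, turn the bar-handled switch clockwise all the way to its stop and let go, so that it springs back to its start. Do not disturb the round dial on the same box, the chisel in the tray or anything else on the bench.

Things in the scene. Friction and masses are not known exactly. Their poses are not given: they have to be found in the camera images.
- station: grey metal control box, fixed, 210 (x) by 150 (y) mm, its top 60 mm above the bench. Origin: centre of its underside. Two steel guard hoops, 6 mm thick, 110 mm long, run along its long sides (y = +71 and -71 mm, x = -45 to +65 mm), tops 118 mm above the bench. The switch stands between them at x = +10 mm, y = 0; the round dial near the other end at x = -75 mm, y = 0
- switch (a joint): turn of the black bar-handled switch on the control box: 0 at rest, grows clockwise seen from above, stop at 1.2 rad; a spring (up to about 0.14 N m) turns it back to 0 when released
- switch_grip (a point): point to grip on the switch: on its vertical axis, 92 mm above the bench, 12 mm below the top of the bar. The bar is 42 mm long along this point's x, 14 mm thick along y, 32 mm high (from 74 to 104 mm above the bench), on a round foot of 42 mm; the point turns with the switch
- dial_mark (a point): tip of the pointer mark on top of the low round dial (30 mm across, 15 mm high) of the control box, 12 mm from the dial's vertical axis; it moves when the dial is turned
- rasp: double-ended steel rasp, 200 mm long along its x: middle grip 92 long, 16 wide, 12 mm high; toothed ends 24 wide, 8 mm thick; flat underside. About 0.22 kg. Origin at the centre of its underside, z up. It starts lying across the two guard hoops, above the switch
- offcut: sawn block of grey-green soapstone, 40 (x) by 28 (y) by 46 mm (z) high, about 0.14 kg. Origin at the centre of its underside. It starts standing on the control box between the switch and the hoop on the box's +y side
- offcut_center (a point): centre of the offcut, 23 mm above its underside
- tray: open wooden tool tray, fixed: 250 (x) by 210 (y) by 24 mm high, walls 5 mm, floor 5 mm thick. Origin at the centre of its underside
- chisel: steel flat chisel lying in the tray, 154 mm long along its x (from -75 to +79 mm), 14 wide, 12 mm high, its edge end 20 mm wide. Origin on its underside. To be left alone
- bin: grey plastic scrap bin, open at the top, fixed: 140 by 140 by 60 mm high, walls 5 mm, floor 5 mm thick with a few stone chips up to 15 mm high lying fast in it. Origin at the centre of its underside
- sprayer: white plastic bottle, 68 mm across, 190 mm high, standing. Bystander. Origin at the centre of its underside
- carving: half-carved dark soapstone figure, 86 mm across, 112 mm high. Bystander. Origin at the centre of its underside
- mallet: round wooden mallet standing on its head, 80 mm across, 200 mm high. Bystander. Origin at the centre of its underside
- tin: steel tin, 60 mm across, 70 mm high. Bystander. Origin at the centre of its underside
- block: cork sanding block, 45 by 60 by 30 mm. Bystander. Origin at the centre of its underside
- pot: yellow pot with two tools standing in it, 90 mm across, 175 mm high in all. Bystander. Origin at the centre of its underside
- brush: dusting brush lying on the bench, 180 mm long along its x. Bystander. Origin on its underside

How it is judged:
On the way, in this order (a step that is already met when the one before it is completed fails the run):
1. the rasp lies flat on the tray's floor and the offcut is in the bin (x of rasp in the frame of tray between -0.05 and 0.05 m and y of rasp in the frame of tray between -0.1 and 0.1 m and z of rasp in the frame of tray below 0.011 m and angle between rasp's own z axis and vertical below 0.08 rad and x of offcut_center in the frame of bin between -0.065 and 0.065 m and y of offcut_center in the frame of bin between -0.065 and 0.065 m and z of offcut_center in the frame of bin below 0.06 m), for 0.2 s.
2. the switch is turned to its stop (past 1.1 of 1.2 rad) (all of step 1 and value of joint switch above 1.1 rad), for 0.1 s.
At the end, for the whole second after the job is handed in: The rasp lies flat inside the tray (origin within 11 mm of the tray's underside height, tilt under 0.08 rad), the offcut is inside the bin (its centre within 65 mm of the bin's middle along both sides and below 60 mm), both at rest, and the switch has sprung back to within 0.08 rad of its start (all of step 1 and value of joint switch below 0.08 rad and linear speed of each of rasp, offcut below 0.02 m/s); the robot touches nothing.
It fails at once if the switch is turned (past 0.6 rad) before the rasp and the offcut are cleared away (value of joint switch above 0.6 rad and not ((x of rasp in the frame of tray between -0.05 and 0.05 m and y of rasp in the frame of tray between -0.1 and 0.1 m and z of rasp in the frame of tray below 0.011 m and angle between rasp's own z axis and vertical below 0.08 rad) and (x of offcut_center in the frame of bin between -0.065 and 0.065 m and y of offcut_center in the frame of bin between -0.065 and 0.065 m and z of offcut_center in the frame of bin below 0.06 m))).
It fails at once if the round dial is turned (mark moved more than 4 mm) (distance of dial_mark from where it was at the start of the episode above 0.004 m).
It fails at once if the chisel in the tray is shifted more than 30 mm (distance of chisel from where it was at the start of the episode above 0.03 m).
It fails at once if a bystander on the bench is shifted more than 30 mm (distance of any of sprayer, carving, mallet, tin, block, pot, brush from where it was at the start of the episode above 0.03 m).
It also fails if it takes over 72 s, if anything falls off the work surface, if the arm or the gripper's body presses on something with over 40 N, if the wrist force passes 120 N, or if a joint passes its speed limit or range.

ROBOT

A 7-joint arm with a two-finger parallel gripper is mounted at the origin on the work surface. World frame = base frame: x ahead of the robot, y to its left, z up, the work surface at z = 0. Lengths are in m, angles in rad, forces in N, time in s.
With the tool pointing down it reaches from about 0.425 to 0.925 m from the base axis. Payload 6.8 kg.
Tool frame: the origin (TCP) lies at the very end of the fingers, on their centre line; the grasp point (between the pads) lies 19 mm behind it; z points along the fingers, y is the line along which they close (so a half turn about z gives the same grasp; the last joint's range is limited). The gripper opens to 85 mm and grips with 20 to 120 N. Pads are 22 mm wide; open, the fingers measure 114 mm over their backs; the gripper's body (76 mm by 85 mm) begins 54 mm behind the grasp point. The pads swing forward as they close: fully open they stand 13 mm farther back than shut.
Start: joints at [-1.288, 0.477, 0.022, 1.555, -0.011, 1.109, -0.083], TCP at [0.257, 0.624, 0.231] pointing down, gripper open.
Joint ranges: [-2.96, 2.96], [-0.34, 2.1], [-1.41, 1.46], [0.24, 2.44], [-1.37, 4.51], [0.17, 1.92], [-2.96, 2.96]. Speed limits (rad/s): [2.39, 2.39, 3.14, 3.14, 3.14, 3.14, 3.14].

INTERFACE

Orientations are given as a rotation vector (axis times angle).
In Python, from bench import r gives the robot as it stands. The module is installed in compiled form; this text tells all that it offers.
- The arm moves only by the tool servo_tool, never from a script. Its argument "commands" is a list of rows, each a list of 7 numbers: the turn, a rotation vector about the world's x, y, z in degrees, then the shift along the world's x, y, z in mm, then the closure, from 0 (fully open) to 1 (shut). A call has 1 to 5 rows; each row is the pose to reach, as a shift and turn from the pose commanded when the call began; what a row does not reach only later rows make up. A row lasts 1/12 s, in which the tool goes at most 41.7 mm and 7.16 degrees, less where a joint would pass 70% of its speed; a pose out of reach is approached as far as the arm can. A call with a gripper value outside its range is refused whole. The fingers move at their own pace and stop on an object; "force" is the grip in N (left out, the last holds). Time passes only in rows, so rows that repeat a pose let the fingers close. It gives the time, the measured TCP pose, the force, the opening and the grip force at its end, in the units of the state.
- r.get_obs(): the state, without advancing time (a new reading comes with each control period).
- r.grab_frame(name): name is "scene" or "top"; returns (picture, depth): 384x512x3 uint8, blue, green, red; 384x512 float32, m along the optical axis (not along the pixel's ray), 0 where there is no reading.
- r.camera_info(name): a dict with "vertical_fov" (degrees; the focal length in pixels is half the picture's height over the tangent of half this angle, whatever the lens; pixels are square), "cx", "cy" (the principal point, pixels), "cam_to_world" (4x4, takes a point from camera to world coordinates). Camera axes: x right, y up, looking along -z (the intrinsics and any distortion apply to the point x, -y, -z); pixel columns grow to the right and rows downward; lengths in m; the calibration is good to about 2 mm. A picture is of the moment at which its call begins. camera_info takes no time and is no camera call.
- r.hand_in(): hands the job in; it is judged then, once.
The state is a dict: "clock": time; "joints": joint angles; "qvel": joint speeds; "tau": joint torques, N m; "tcp_pos": TCP position; "orientation": TCP orientation; "contact_force": force on the tool from outside, world axes, zero at the start; "moment": the same for the moment, N m; "grip_width": finger opening in m; "gripper_force": force on a finger pad.
Only numpy, scipy, OpenCV 4.12 (cv2) and the standard library are available. Lean on these libraries where they do the work, as an engineer would, in place of code of your own. Each camera call takes 0.05 s, during which the arm holds its last target. There are 200 camera calls.

## Working session

There is one attempt and no reset: what is moved stays moved. The work goes in short steps, Python scripts to look and compute and a tool call to move; the robot and the scene stay as the last step left them, time stands still between calls to the robot, and variables do not carry over. Pictures are saved under pics/ and viewed, at most 10 in all, crops included, and the job is handed in when it is done.

Besides the shell and the picture viewer there is one more tool, called after "Request:" by a JSON object that holds its "name" and its "arguments". servo_tool: Moves the arm, as the interface text tells. Its arguments: {"type":"object","properties":{"commands":{"type":"array"},"force":{"type":"number"}},"required":["commands"]}

```bash
mkdir -p pics
cat > h.py <<'E'
import numpy as np, cv2
from bench import r
def grab(n):
    img,d=r.grab_frame(n); c=r.camera_info(n); return img,d,c
def cloud(d,c):
    h,w=d.shape; f=h/2/np.tan(np.radians(c["vertical_fov"])/2)
    v,u=np.mgrid[:h,:w]
    p=np.stack([(u-c["cx"])/f*d,-(v-c["cy"])/f*d,-d,np.ones_like(d)],-1)
    P=(p@np.array(c["cam_to_world"]).T)[...,:3]; P[d<=0]=np.nan; return P
E
python3 - <<'E'
from h import *
for n in("scene","top"):
    i,d,c=grab(n); np.savez(n+"0.npz",i=i,d=d,P=cloud(d,c)); print({k:(np.round(v,3).tolist() if k=="cam_to_world" else v) for k,v in c.items()})
    cv2.imwrite(f"pics/{n}0.png",cv2.resize(i,(800,600)))
print(r.get_obs())
E
```

```text
{'vertical_fov': 46.38846316249257, 'cx': 247.96236841004614, 'cy': 195.56817882146115, 'cam_to_world': [[-0.548, -0.599, 0.585, 1.574], [0.837, -0.379, 0.396, 0.691], [-0.016, 0.706, 0.708, 1.313], [0.0, 0.0, 0.0, 1.0]]}
{'vertical_fov': 44.48666745236388, 'cx': 260.9764494367931, 'cy': 186.79770210065465, 'cam_to_world': [[0.024, 0.993, -0.119, 0.389], [-1.0, 0.025, 0.007, 0.011], [0.01, 0.119, 0.993, 1.592], [0.0, 0.0, 0.0, 1.0]]}
{'clock': 0.1, 'joints': array([-1.28810849,  0.47771248,  0.0223427 ,  1.55632367, -0.01152098,
        1.10928382, -0.08309955]), 'qvel': array([-0.00059612, -0.00133394,  0.00118085, -0.00318721,  0.00056382,
        0.00060275,  0.00167284]), 'tau': array([ 4.86031466e-03, -5.97761965e+01,  1.61400698e+00, -2.81952685e+01,
        1.28569620e-02,  5.04866344e-03,  2.34519369e-06]), 'tcp_pos': array([0.25692581, 0.62363414, 0.23043846]), 'orientation': array([-6.09890100e-01, -3.08160372e+00,  2.48947327e-03]), 'contact_force': array([-0.47491565,  0.18660187, -0.97132763]), 'moment': array([0.00687137, 0.00230305, 0.0474879 ]), 'gripper_force': 0.0, 'grip_width': 0.08522237850676453}
```

View pics/scene0.png

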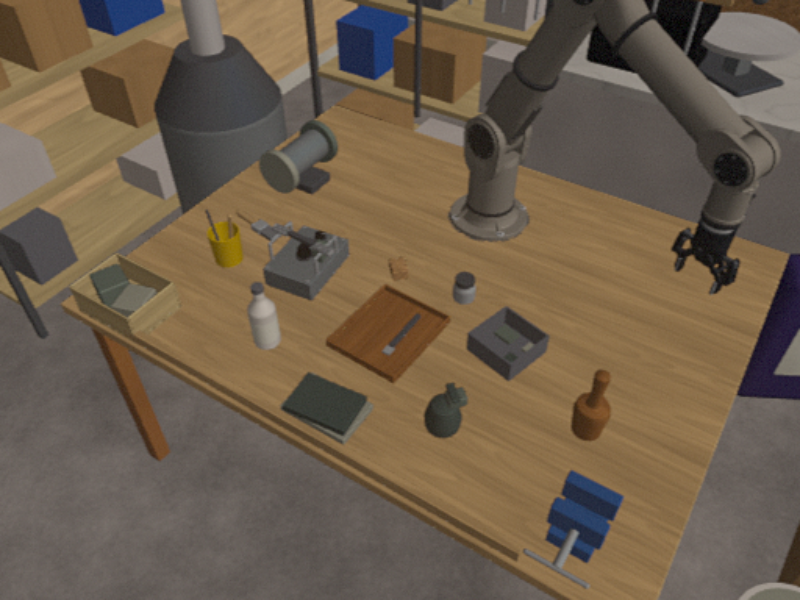

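View pics/top0.png

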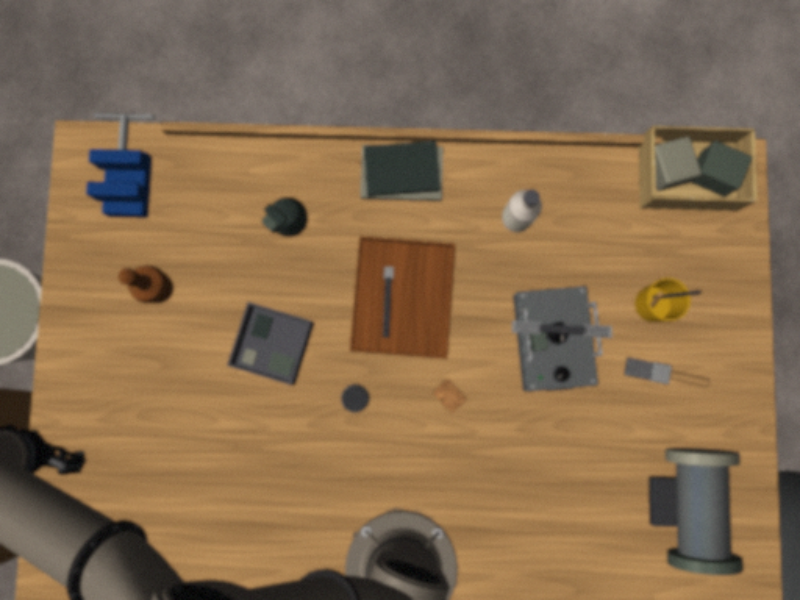

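The scene shot shows the control box at (305,262), with the rasp across it, the tray at (388,332) and the bin at (508,342). In the top view the box is at (557,338), the tray at (403,297), the bin at (271,343) and the offcut is greenish near (540,340). Next I'll measure these.

```bash
cat >> h.py <<'E'
def rect(P,m):
    q=P[m][:,:2]; q=q[np.isfinite(q).all(1)].astype(np.float32); (c,s,a)=cv2.minAreaRect(q*1000); return len(q),np.round(c,1),np.round(s,1),round(a,2)
E
python3 - <<'E'
from h import *
for n in("top","scene"):
    z=np.load(n+"0.npz"); P=z["P"]; i=z["i"]; X,Y,Z=P[...,0],P[...,1],P[...,2]
    print(n,"bench",np.nanmedian(Z[(abs(X-.5)<.05)&(abs(Y-.25)<.03)]))
    B=(X>.3)&(X<.85)&(Y<-.2)&(Y>-.52)
    for lo,hi in((.053,.067),(.068,.08),(.098,.109),(.113,.122),(.123,.14)):
        m=B&(Z>lo)&(Z<hi)
        # largest component
        k,l,s,_=cv2.connectedComponentsWithStats(m.astype(np.uint8))
        for j in range(1,k):
            if s[j,4]>25: print(lo,rect(P,l==j),"z",np.round(np.nanmedian(Z[l==j]),4))
    T=(X>.4)&(X<.85)&(Y<.17)&(Y>-.17)
    for lo,hi in((.0145,.030),):
        m=T&(Z>lo)&(Z<hi); k,l,s,_=cv2.connectedComponentsWithStats(m.astype(np.uint8))
        for j in range(1,k):
            if s[j,4]>15: print("tray",rect(P,l==j),np.nanmedian(Z[l==j]))
    m=(X>.3)&(X<.75)&(Y>.12)&(Y<.42)&(Z>.045)&(Z<.07); k,l,s,_=cv2.connectedComponentsWithStats(m.astype(np.uint8))
    for j in range(1,k):
        if s[j,4]>15: print("bin",rect(P,l==j),np.nanmedian(Z[l==j]))
z=np.load("top0.npz"); i=z["i"]; c=i[170:260,320:400]; a=cv2.resize(c,None,fx=6,fy=6,interpolation=cv2.INTER_CUBIC)
cv2.imwrite("pics/boxtop.png",a)
z=np.load("scene0.npz"); c=z["i"][130:200,150:240]; cv2.imwrite("pics/boxsc.png",cv2.resize(c,None,fx=7,fy=7,interpolation=cv2.INTER_CUBIC))
E
```

```text
top bench 0.00474755039817687
0.053 (935, array([ 546.9, -305.4]), array([ 84.8, 150.7]), 6.66) z 0.06
0.053 (27, array([ 557.7, -497.8]), array([59.1, 15.2]), 15.84) z 0.0586
0.053 (1244, array([ 439.3, -317.3]), array([119.3, 151.2]), 5.43) z 0.0602
0.068 (29, array([ 482.4, -299.5]), array([24.5, 16.3]), 19.79) z 0.0724
0.068 (61, array([ 409.2, -320.1]), array([25.6, 27.1]), 0.93) z 0.0744
0.098 (83, array([ 474.6, -267.8]), array([35.4, 28.2]), 11.89) z 0.1051
0.113 (31, array([ 530.8, -378.9]), array([48.1,  7.7]), 6.67) z 0.1169
0.113 (32, array([ 460.5, -243.9]), array([56.8,  5.7]), 5.68) z 0.1176
0.123 (136, array([ 748.9, -233.1]), array([61.3, 51.1]), 49.45) z 0.131
0.123 (379, array([ 498.7, -307.1]), array([199.2,  24.9]), 88.59) z 0.1284
tray (264, array([815.8,  22.1]), array([ 65.1, 179.2]), 0.48) 0.02024262929104992
tray (160, array([656.8,  68.5]), array([110.1, 221.9]), 41.23) 0.023121104363340028
tray (78, array([630.3, -91.1]), array([127.1,  38.9]), 15.01) 0.023491044155869334
tray (125, array([547.3,  46. ]), array([ 14. , 132.8]), 88.54) 0.01790304664145337
t
[... 1553 characters left out ...]
 (52, array([ 766.4, -225.3]), array([41.8, 64.2]), 43.94) z 0.1186
0.123 (74, array([ 504.1, -313.7]), array([123.3,  21. ]), 88.32) z 0.127
0.123 (86, array([ 765.3, -225. ]), array([45. , 53.8]), 49.18) z 0.1312
tray (362, array([571.7,  10.8]), array([213.5, 258.2]), 86.76) 0.019911175930666047
tray (21, array([553. ,  43.4]), array([58.9, 14.7]), 3.87) 0.01655391226887981
tray (66, array([819.9, 103.8]), array([59.3, 17.8]), 3.1) 0.019512199045982226
bin (34, array([357. , 126.2]), array([46.3, 11.9]), 0.45) 0.0594294174955754
bin (359, array([463. , 287.3]), array([146. , 147.5]), 75.02) 0.05498709641152799
bin (26, array([732.6, 297.4]), array([31.8, 10. ]), 0.28) 0.056170686090732946
```

View pics/boxtop.png

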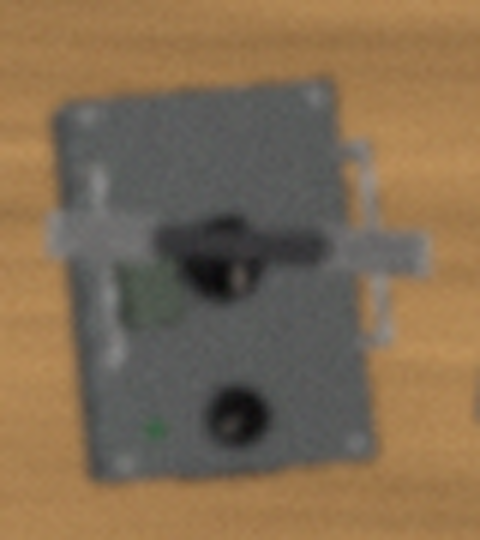

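View pics/boxsc.png

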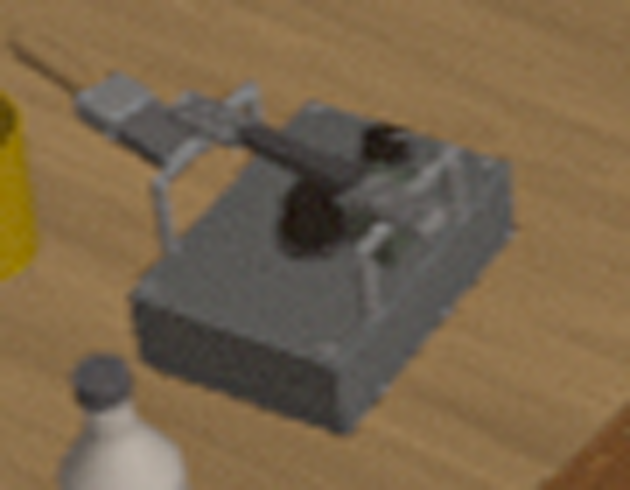

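The crops show the rasp crossing the box from (50,235) to (425,255) in boxtop. The offcut is at (155,290), partly hidden behind the rasp. The switch is at (228,265) and the dial at (238,415). I'll start moving towards the box and refine the poses from the saved frames.

Request:
{"name": "servo_tool", "arguments": {"commands": [[0,0,-3,18,-35,14,0],[0,0,-6,36,-70,28,0],[0,0,-9,54,-105,42,0],[0,0,-12,72,-140,56,0],[0,0,-14,90,-175,70,0]]}}

```text
clock: 0.52
tcp_pos: [0.3473, 0.4476, 0.3013]
orientation: [-0.985, -2.983, 0.001]
contact_force: [0.8, 0.6, 0.8]
grip_width: 0.0854
gripper_force: 0.0
```

Run:
```python
from h import *
print(r.get_obs()["joints"], r.get_obs()["tcp_pos"])
for n in("top","scene"):
    z=np.load(n+"0.npz"); P=z["P"]; X,Y,Z=P[...,0],P[...,1],P[...,2]
    box=(X>.36)&(X<.62)&(Y<-.21)&(Y>-.42)&(Z>.054)&(Z<.066); print(n,"box",rect(P,box))
    tr=(X>.42)&(X<.72)&(Y<.14)&(Y>-.12)&(Z>.019)&(Z<.029); print("tray",rect(P,tr))
    if n=="top": print("chisel",rect(P,(X>.42)&(X<.66)&(abs(Y-.05)<.035)&(Z>.0125)&(Z<.026)))
    b=(X>.37)&(X<.56)&(abs(Y-.289)<.1)&(Z>.05)&(Z<.068); print("bin",rect(P,b))
    m=(X>.45)&(X<.56)&(Y<-.19)&(Y>-.43)&(Z>.1235)&(Z<.14); q=P[m]; q=q[np.isfinite(q).all(1)]
    print("rasp",rect(P,m), cv2.fitLine(q[:,:2].astype(np.float32),cv2.DIST_HUBER,0,.01,.01).ravel(), "median mid z",np.median(q[abs(q[:,1]+.307)<.04,2]))
    k=(X>.44)&(X<.56)&(Y<-.2)&(Y>-.37)&(Z>.095)&(Z<.109); print("near104",rect(P,k))
```

```text
[-1.12243507  0.23740788  0.12266993  1.7405232  -0.03137171  1.16642735
 -0.05765315] [0.34728401 0.44755417 0.30127981]
top box (2080, array([ 484.9, -312.2]), array([209.9, 151. ]), 6.33)
tray (404, array([568.8,  12.5]), array([209.9, 250.7]), 86.88)
chisel (212, array([546. ,  47.5]), array([ 66.8, 202.4]), 88.85)
bin (304, array([459.9, 288.9]), array([142.5, 140.1]), 74.71)
rasp (374, array([ 491.6, -306.8]), array([199.4,  80.7]), 87.69) [ 0.03042117  0.99953717  0.49873367 -0.30802295] median mid z 0.13056282687589937
near104 (123, array([ 502.2, -275.4]), array([86.6, 79. ]), 11.42)
scene box (663, array([ 488.9, -313.3]), array([215.7, 154.3]), 6.56)
tray (230, array([573.8,  10.8]), array([213., 254.]), 86.86)
bin (276, array([463. , 287.3]), array([146. , 147.5]), 75.02)
rasp (111, array([ 503.3, -309.9]), array([198.7,  29.1]), 89.33) [ 0.02274921  0.9997412   0.50509125 -0.29757845] median mid z 0.12710873895265773
near104 (49, array([ 500.9, -277.2]), array([108.6,  80.8]), 7.34)
```

Request:
{"name": "servo_tool", "arguments": {"commands": [[0,0,-3,17,-37,0,0],[0,0,-6,35,-73,0,0],[0,0,-9,52,-110,0,0],[0,0,-12,70,-147,0,0],[0,0,-14,87,-184,0,0]]}}

```text
clock: 0.93
tcp_pos: [0.4342, 0.2634, 0.301]
orientation: [-1.341, -2.841, 0.0]
contact_force: [1.1, 0.7, -0.3]
grip_width: 0.0855
gripper_force: 0.0
```

Request:
{"name": "servo_tool", "arguments": {"commands": [[0,0,-3,17,-37,0,0],[0,0,-6,35,-73,0,0],[0,0,-9,52,-110,0,0],[0,0,-12,70,-147,0,0],[0,0,-14,87,-184,0,0]]}}

```text
clock: 1.35
tcp_pos: [0.5212, 0.0796, 0.301]
orientation: [-1.677, -2.656, -0.0]
contact_force: [1.0, 0.6, -0.7]
grip_width: 0.0854
gripper_force: 0.0
```

Request:
{"name": "servo_tool", "arguments": {"commands": [[0,0,-3,-4,-38,0,0.5],[0,0,-6,-8,-77,0,0.5],[0,0,-9,-12,-116,0,0.5],[0,0,-12,-16,-154,0,0.5],[0,0,-14,-10,-193,0,0.5]]}}

```text
clock: 1.77
tcp_pos: [0.509, -0.1132, 0.301]
orientation: [-1.988, -2.431, -0.0]
contact_force: [0.1, -1.1, -0.1]
grip_width: 0.0427
gripper_force: 0.0
```

Request:
{"name": "servo_tool", "arguments": {"commands": [[0,0,-3,-4,-38,0,0.5],[0,0,-6,-8,-77,0,0.5],[0,0,-9,-10,-116,0,0.5],[0,0,-12,-10,-154,0,0.5],[0,0,-14,-10,-193,0,0.5]]}}

```text
clock: 2.18
tcp_pos: [0.5004, -0.3058, 0.3009]
orientation: [-2.269, -2.172, -0.001]
contact_force: [1.2, -0.3, -0.4]
grip_width: 0.0427
gripper_force: 0.0
```

```bash
cat >> h.py <<'E'
from scipy.spatial.transform import Rotation as R
def st():
    o=r.get_obs(); M=R.from_rotvec(o["orientation"]).as_matrix()
    print("t",o["clock"],"tcp",np.round(o["tcp_pos"]*1000,1),"yaw",np.round(np.degrees(np.arctan2(M[1,1],M[0,1])),2),"zdir",np.round(M[:,2],3),"w",round(o["grip_width"],4),"gf",o["gripper_force"],"F",np.round(o["contact_force"],1),"M",np.round(o["moment"],2),"q",np.round(o["joints"],2))
E
python3 -c "
from h import *
st()"
```

```text
t 2.1833 tcp [ 500.4 -305.8  300.9] yaw -2.51 zdir [-0.     0.001 -1.   ] w 0.0427 gf 0.0 F [ 1.2 -0.3 -0.4] M [-0.02 -0.04  0.  ] q [-0.13  0.33  0.74  1.73 -0.24  1.18  0.63]
```

Request:
{"name": "servo_tool", "arguments": {"commands": [[0,0,1,0,-1,-40,0.5],[0,0,1,0,-1,-80,0.5],[0,0,1,0,-1,-115,0.5],[0,0,1,0,-1,-145,0.5],[0,0,1,0,-1,-160,0.5]]}}

```text
clock: 2.6
tcp_pos: [0.4987, -0.3039, 0.1369]
orientation: [-2.244, -2.19, 0.004]
contact_force: [-1.2, 1.0, 0.4]
grip_width: 0.0425
gripper_force: 0.0
```

Request:
{"name": "servo_tool", "arguments": {"commands": [[0,0,0,0,0,-8,0.5],[0,0,0,0,0,-16,0.5],[0,0,0,0,0,-21,0.5],[0,0,0,0,0,-23,0.5],[0,0,0,0,0,-23,0.6]]}}

```text
clock: 3.02
tcp_pos: [0.5013, -0.3056, 0.1186]
orientation: [2.248, 2.194, 0.001]
contact_force: [0.5, 0.7, -0.1]
grip_width: 0.0345
gripper_force: 0.0
```

Request:
{"name": "servo_tool", "arguments": {"commands": [[0,0,0,0,0,0,0.75],[0,0,0,0,0,0,0.85],[0,0,0,0,0,0,1],[0,0,0,0,0,0,1],[0,0,0,0,0,0,1]], "force": 60}}

```text
clock: 3.43
tcp_pos: [0.5012, -0.3057, 0.1192]
orientation: [2.248, 2.193, 0.001]
contact_force: [-1.5, 2.4, 6.1]
grip_width: 0.0145
gripper_force: 59.0
```

```bash
python3 -c "
from h import *
st()
for n in ('top','scene'):
    i,d,c=grab(n); cv2.imwrite(f'pics/g_{n}.png',cv2.resize(i[120:260,140:260] if n=='scene' else i[150:270,300:420],None,fx=4,fy=4,interpolation=cv2.INTER_CUBIC))
a=cv2.imread('pics/g_top.png');b=cv2.imread('pics/g_scene.png');b=b[:480]
cv2.imwrite('pics/g.png',cv2.resize(np.hstack([a,b]),None,fx=.83,fy=.83))"
```

```text
t 3.4333 tcp [ 501.2 -305.7  119.2] yaw -1.41 zdir [ 0.001 -0.    -1.   ] w 0.0145 gf 58.95535111427307 F [-1.5  2.4  6.1] M [ 0.27  0.38 -0.17] q [-0.02  0.53  0.62  1.9  -0.41  0.83  0.79]
```

View pics/g.png

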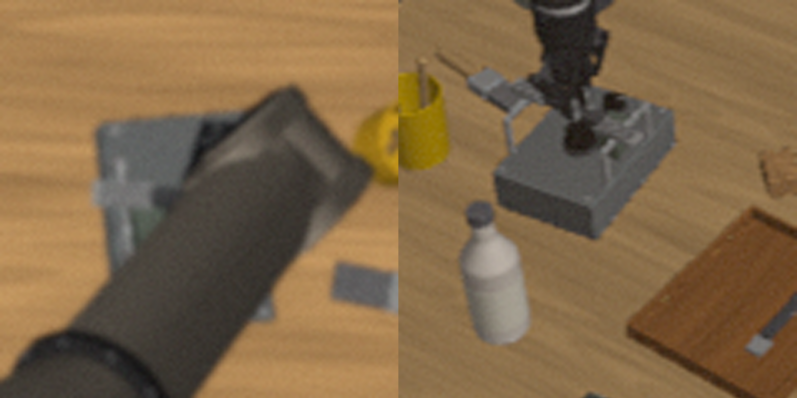

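The fingers have closed on the rasp's middle grip, at about (580,95) in the right-hand picture. I'll lift and check the hold.

Request:
{"name": "servo_tool", "arguments": {"commands": [[0,0,0,0,0,5,1],[0,0,0,0,0,12,1],[0,0,0,0,0,25,1],[0,0,0,0,0,40,1],[0,0,0,0,0,60,1]]}}

```text
clock: 3.95
tcp_pos: [0.5003, -0.305, 0.1788]
orientation: [-2.247, -2.193, 0.001]
contact_force: [1.1, 0.5, -2.5]
grip_width: 0.0141
gripper_force: 58.9
```

Request:
{"name": "servo_tool", "arguments": {"commands": [[0,0,0,0,0,30,1],[0,0,0,0,0,60,1],[0,0,0,0,0,80,1],[0,0,0,0,0,80,1],[0,0,0,0,0,80,1]]}}

```text
clock: 4.37
tcp_pos: [0.5013, -0.3057, 0.2595]
orientation: [2.246, 2.193, 0.002]
contact_force: [-0.0, 0.2, -3.5]
grip_width: 0.0136
gripper_force: 59.0
```

```bash
python3 -c "
from h import *
st()
i,d,c=grab('scene'); np.savez('s1.npz',i=i,d=d,P=cloud(d,c)); cv2.imwrite('pics/lift.png',cv2.resize(i[60:220,100:320],None,fx=3.6,fy=3.6,interpolation=cv2.INTER_CUBIC))
P=cloud(d,c);X,Y,Z=np.moveaxis(P,-1,0)
for a in(-.37,-.35,-.26,-.24,-.23):
    m=(abs(Y-a)<.008)&(abs(X-.5)<.03)&(Z>.15)&(Z<.33); print(a,m.sum(),np.round(np.nanpercentile(Z[m],[10,50,90]),4) if m.sum() else '')
"
```

```text
t 4.3667 tcp [ 501.3 -305.7  259.5] yaw -1.39 zdir [ 0.003 -0.001 -1.   ] w 0.0136 gf 59.01575982570648 F [-0.   0.2 -3.5] M [0.05 0.02 0.01] q [-0.11  0.36  0.72  1.78 -0.27  1.1   0.68]
-0.37 13 [0.2582 0.2623 0.2657]
-0.35 14 [0.257  0.2627 0.2689]
-0.26 22 [0.2613 0.2641 0.2698]
-0.24 22 [0.2592 0.2632 0.2682]
-0.23 20 [0.2586 0.2633 0.266 ]
```

View pics/lift.png

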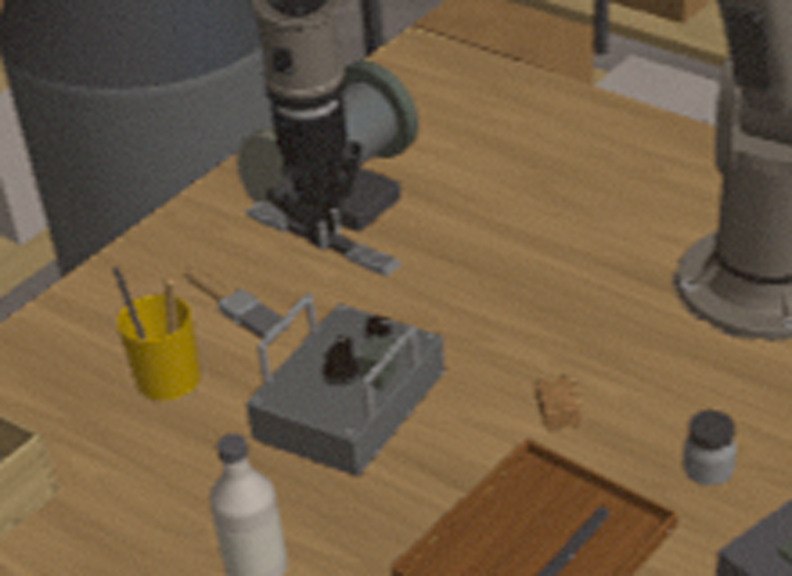

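Request:
{"name": "servo_tool", "arguments": {"commands": [[0,0,5,4,18,0,1],[0,0,11,9,37,0,1],[0,0,17,13,55,0,1],[0,0,23,18,74,0,1],[0,0,29,22,92,0,1]], "force": 80}}

```text
clock: 4.83
tcp_pos: [0.522, -0.2118, 0.2562]
orientation: [-1.618, -2.689, 0.002]
contact_force: [-0.5, 0.1, -2.4]
grip_width: 0.0135
gripper_force: 83.3
```

Request:
{"name": "servo_tool", "arguments": {"commands": [[0,0,6,4,18,0,1],[0,0,12,9,37,0,1],[0,0,18,13,55,0,1],[0,0,24,18,74,0,1],[0,0,30,22,92,0,1]]}}

```text
clock: 5.25
tcp_pos: [0.5439, -0.12, 0.2562]
orientation: [-0.867, -3.016, 0.001]
contact_force: [0.6, -0.2, -2.2]
grip_width: 0.0136
gripper_force: 83.3
```

Request:
{"name": "servo_tool", "arguments": {"commands": [[0,0,6,4,18,-10,1],[0,0,12,9,37,-30,1],[0,0,18,13,55,-50,1],[0,0,24,18,74,-70,1],[0,0,29,22,94,-90,1]]}}

```text
clock: 5.67
tcp_pos: [0.5656, -0.0267, 0.1655]
orientation: [-0.085, -3.137, 0.0]
contact_force: [1.2, -0.8, -2.1]
grip_width: 0.0137
gripper_force: 83.3
```

Request:
{"name": "servo_tool", "arguments": {"commands": [[0,0,0,0,0,-30,1],[0,0,0,0,0,-60,1],[0,0,0,0,0,-80,1],[0,0,0,0,0,-100,1],[0,0,0,0,0,-110,1]]}}

```text
clock: 6.08
tcp_pos: [0.5637, -0.0273, 0.0541]
orientation: [-0.092, -3.133, 0.001]
contact_force: [0.0, -0.4, -2.9]
grip_width: 0.0133
gripper_force: 83.2
```

```bash
python3 -c "
from h import *
st()
i,d,c=grab('scene'); cv2.imwrite('pics/tray.png',cv2.resize(i[130:260,190:330],None,fx=4.3,fy=4.3,interpolation=cv2.INTER_CUBIC))
P=cloud(d,c);X,Y,Z=np.moveaxis(P,-1,0)
for a in(.48,.5,.515,.53,.6,.62,.64,.66):
    m=(abs(X-a)<.006)&(abs(Y+.028)<.012)&(Z>.03)&(Z<.1); print(a,m.sum(),np.round(np.nanpercentile(Z[m],[10,50,90]),4) if m.sum() else '')
"
```

```text
t 6.0833 tcp [563.7 -27.3  54.1] yaw 86.62 zdir [-0.007 -0.    -1.   ] w 0.0133 gf 83.18503618240356 F [ 0.  -0.4 -2.9] M [ 0.06  0.02 -0.  ] q [-0.25  0.54  0.25  1.97 -0.21  0.66  1.64]
0.48 5 [0.0541 0.0559 0.0586]
0.5 0 
0.515 3 [0.0582 0.0582 0.061 ]
0.53 0 
0.6 16 [0.0559 0.0605 0.0637]
0.62 16 [0.0533 0.0578 0.0638]
0.64 16 [0.0532 0.0582 0.063 ]
0.66 13 [0.0545 0.0579 0.0613]
```

View pics/tray.png

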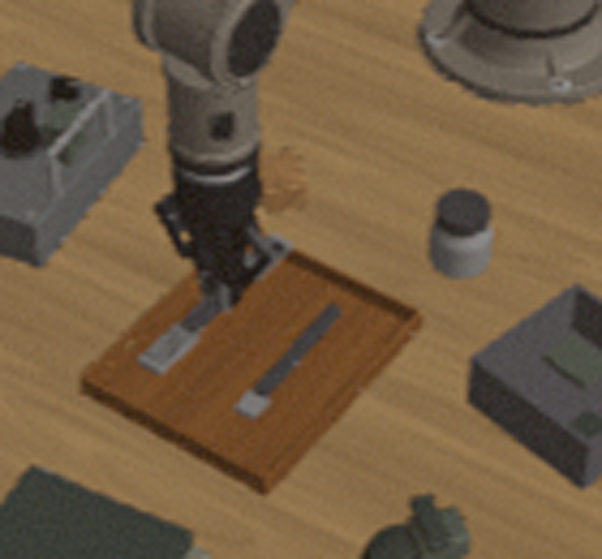

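The rasp hangs level over the tray, its free end at (170,350), parallel to the chisel at (290,360). I'll lower it.

Request:
{"name": "servo_tool", "arguments": {"commands": [[0,0,0,2,0,-12,1],[0,0,0,3,0,-24,1],[0,0,0,3,0,-33,1],[0,0,0,3,0,-38,1],[0,0,0,3,0,-40,1]]}}

```text
clock: 6.55
tcp_pos: [0.5694, -0.0274, 0.0173]
orientation: [-0.093, -3.139, 0.0]
contact_force: [0.5, 0.3, -2.3]
grip_width: 0.0134
gripper_force: 83.3
```

Request:
{"name": "servo_tool", "arguments": {"commands": [[0,0,0,0,0,-1,1],[0,0,0,0,0,-2,1],[0,0,0,0,0,-3,1],[0,0,0,0,0,-4,1],[0,0,0,0,0,-4,1]]}}

```text
clock: 6.97
tcp_pos: [0.57, -0.0274, 0.0143]
orientation: [0.093, 3.14, 0.0]
contact_force: [0.0, -0.0, -2.5]
grip_width: 0.0131
gripper_force: 83.3
```

Request:
{"name": "servo_tool", "arguments": {"commands": [[0,0,0,0,0,-1,1],[0,0,0,0,0,-2,1],[0,0,0,0,0,-3,1],[0,0,0,0,0,-4,1],[0,0,0,0,0,-4,1]]}}

```text
clock: 7.38
tcp_pos: [0.5697, -0.0274, 0.0099]
orientation: [-0.093, -3.14, 0.0]
contact_force: [0.0, -0.2, -2.2]
grip_width: 0.0136
gripper_force: 83.3
```

Request:
{"name": "servo_tool", "arguments": {"commands": [[0,0,0,0,0,-1,1],[0,0,0,0,0,-1,1],[0,0,0,0,0,-2,1],[0,0,0,0,0,-2,1],[0,0,0,0,0,-2,1]]}}

```text
clock: 7.8
tcp_pos: [0.5698, -0.0274, 0.0081]
orientation: [-0.093, -3.14, -0.0]
contact_force: [0.4, -0.1, -2.4]
grip_width: 0.0134
gripper_force: 83.3
```

Request:
{"name": "servo_tool", "arguments": {"commands": [[0,0,0,0,0,-1,1],[0,0,0,0,0,-1,1],[0,0,0,0,0,-1,1]]}}

```text
clock: 8.05
tcp_pos: [0.5699, -0.0274, 0.0071]
orientation: [-0.093, -3.14, -0.0]
contact_force: [-0.3, -0.6, -3.4]
grip_width: 0.0133
gripper_force: 83.3
```

Request:
{"name": "servo_tool", "arguments": {"commands": [[0,0,0,0,0,-1,1],[0,0,0,0,0,-1,1],[0,0,0,0,0,-1,1]]}}

```text
clock: 8.3
tcp_pos: [0.57, -0.0274, 0.0064]
orientation: [0.093, 3.14, 0.0]
contact_force: [-0.1, -0.2, 1.6]
grip_width: 0.0135
gripper_force: 83.7
```

The force went from hanging weight to contact, so the rasp is on the floor. I'll release it, rise and look.

Request:
{"name": "servo_tool", "arguments": {"commands": [[0,0,0,0,0,0,0.8],[0,0,0,0,0,0,0.75],[0,0,0,0,0,0,0.65],[0,0,0,0,0,0,0.6],[0,0,0,0,0,1,0.6]]}}

```text
clock: 8.72
tcp_pos: [0.5699, -0.0274, 0.007]
orientation: [-0.093, -3.14, 0.0]
contact_force: [-0.7, 0.3, 0.4]
grip_width: 0.0341
gripper_force: 0.0
```

Request:
{"name": "servo_tool", "arguments": {"commands": [[0,0,0,0,0,10,0.6],[0,0,0,0,0,30,0.6],[0,0,0,0,0,70,0.6],[0,0,0,0,0,110,0.5],[0,0,0,0,0,150,0.4]]}}

```text
clock: 9.13
tcp_pos: [0.5694, -0.0277, 0.1593]
orientation: [-0.094, -3.14, 0.0]
contact_force: [1.9, -0.2, 0.3]
grip_width: 0.0514
gripper_force: 0.0
```

Request:
{"name": "servo_tool", "arguments": {"commands": [[0,0,0,0,20,30,0.3],[0,0,0,0,60,60,0.3],[0,0,0,0,100,90,0.3],[0,0,0,0,140,120,0.3],[0,0,0,0,180,130,0.3]]}}

```text
clock: 9.55
tcp_pos: [0.5705, 0.1312, 0.2822]
orientation: [0.097, 3.136, 0.002]
contact_force: [1.2, -0.2, 0.3]
grip_width: 0.0597
gripper_force: 0.0
```

Run:
```python
from h import *
st()
for n in("top","scene"):
    i,d,c=grab(n); P=cloud(d,c); np.savez(n+"2.npz",i=i,d=d,P=P); X,Y,Z=np.moveaxis(P,-1,0)
    if n=="top": im=i
    print(n,"rasp",rect(P,(X>.46)&(X<.68)&(abs(Y+.028)<.025)&(Z>.0105)&(Z<.026)))
    m=(X>.46)&(X<.68)&(abs(Y+.028)<.008)
    for a,b in((.48,.51),(.54,.6),(.63,.66)): print(a,np.nanmedian(Z[m&(X>a)&(X<b)]))
    print("chisel",rect(P,(X>.46)&(X<.64)&(abs(Y-.048)<.022)&(Z>.0125)&(Z<.026)))
    B=(X>.44)&(X<.56)&(Y<-.2)&(Y>-.37)
    m=B&(Z>.094)&(Z<.112); k,l,s,_=cv2.connectedComponentsWithStats(m.astype(np.uint8),connectivity=4)
    for j in range(1,k):
        if s[j,4]>8: print("104:",rect(P,l==j),np.nanmedian(Z[l==j]))
a=cv2.resize(im[175:255,322:392],None,fx=6,fy=6,interpolation=cv2.INTER_CUBIC); b=cv2.resize(im[140:250,215:300],None,fx=4.36,fy=4.36,interpolation=cv2.INTER_CUBIC)[:480]
cv2.imwrite("pics/after.png",np.hstack([a,b])[:600,:800])
```

```text
t 9.55 tcp [570.5 131.2 282.2] yaw 86.47 zdir [ 0.004  0.001 -1.   ] w 0.0597 gf 0.0 F [ 1.2 -0.2  0.3] M [ 0.01 -0.06  0.01] q [-0.55  0.29  0.27  1.73 -0.08  1.13  1.26]
top rasp (334, array([575.1, -29.7]), array([ 47.4, 199.5]), 88.35)
0.48 0.012062662870119256
0.54 0.015492044564815233
0.63 0.013222421116333205
chisel (163, array([556.1,  49.4]), array([163.2,  40.6]), 1.5)
104: (62, array([ 494.2, -311.3]), array([38.9, 13.9]), 3.37) 0.10340136074218198
104: (114, array([ 476.6, -267.9]), array([39.1, 28.6]), 15.58) 0.10693519641596105
scene rasp (140, array([580.1, -21. ]), array([ 36.6, 198. ]), 87.81)
0.48 0.010931749227552245
0.54 0.013416674735733825
0.63 0.0063046649407807465
chisel (76, array([561.4,  45.9]), array([ 18.1, 156.2]), 88.88)
104: (32, array([ 499.5, -312.1]), array([40.8, 17.6]), 6.81) 0.09967577956476881
104: (54, array([ 483.1, -264.4]), array([44. , 46.4]), 0.95) 0.10247458628893036
```

View pics/after.png

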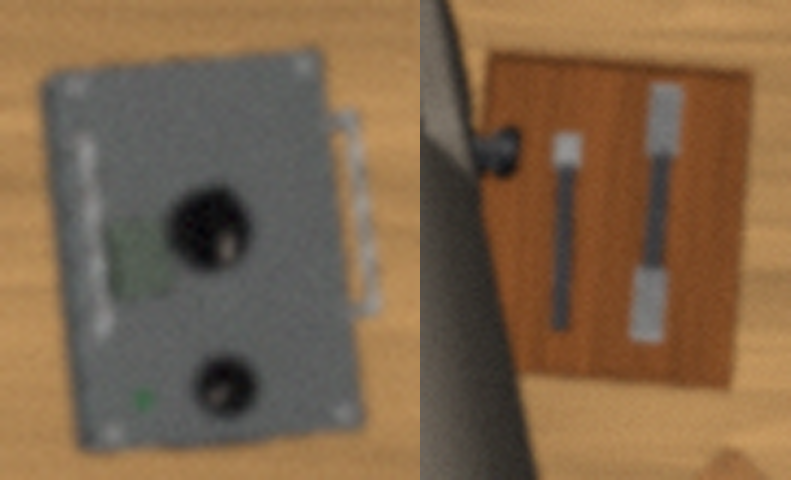

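The rasp lies flat in the tray, at about (655,215) in the picture, parallel to the chisel. The offcut now shows in full at (140,258), beside the switch at (210,228). I'll fit its angle and move over it.

Run:
```python
from h import *
from scipy.optimize import minimize
P=np.load("top2.npz")["P"]; X,Y,Z=np.moveaxis(P,-1,0)
def fit(c,hx,hy,z0):
    m=(abs(X-c[0])<.04)&(abs(Y-c[1])<.026); x,y,t=X[m]*1e3,Y[m]*1e3,(Z[m]>z0)
    def f(p):
        a=np.radians(p[2]); u=(x-p[0])*np.cos(a)+(y-p[1])*np.sin(a); v=-(x-p[0])*np.sin(a)+(y-p[1])*np.cos(a)
        s=1/(1+np.exp(-np.minimum(hx-abs(u),hy-abs(v))/1.)); return ((s-t)**2).sum()
    b=min((minimize(f,[c[0]*1e3,c[1]*1e3,a],method="Nelder-Mead") for a in(-5,3,10,18)),key=lambda r:r.fun); print(b.x,b.fun)
fit((.4766,-.2679),20,14,.085); fit((.494,-.3113),21,7,.09)
```

```text
[ 476.80688102 -268.07060162   13.86471273] 36.11318141534609
[ 495.35674895 -312.03226769    5.35788185] 12.399265421852096
```

Request:
{"name": "servo_tool", "arguments": {"commands": [[0,0,-6,-3,-40,0,0.3],[0,0,-12,-7,-80,0,0.3],[0,0,-18,-10,-120,0,0.3],[0,0,-24,-14,-160,0,0.3],[0,0,-30,-20,-200,0,0.3]]}}

```text
clock: 10.07
tcp_pos: [0.5493, -0.0709, 0.2788]
orientation: [0.91, 3.006, 0.001]
contact_force: [1.0, -0.5, 0.0]
grip_width: 0.0597
gripper_force: 0.0
```

Request:
{"name": "servo_tool", "arguments": {"commands": [[0,0,-6,-7,-40,0,0.3],[0,0,-12,-15,-80,0,0.3],[0,0,-18,-22,-120,0,0.3],[0,0,-24,-30,-160,0,0.3],[0,0,-30,-50,-190,0,0.3]]}}

```text
clock: 10.48
tcp_pos: [0.4999, -0.2621, 0.2789]
orientation: [1.657, 2.666, -0.001]
contact_force: [-0.6, -0.6, -0.0]
grip_width: 0.06
gripper_force: 0.0
```

Request:
{"name": "servo_tool", "arguments": {"commands": [[0,0,-6,-10,-20,-20,0.3],[0,0,-12,-20,-30,-40,0.3],[0,0,-18,-23,-30,-60,0.3],[0,0,-18,-23,-30,-70,0.3],[0,0,-18,-23,-30,-70,0.3]]}}

```text
clock: 10.9
tcp_pos: [0.4757, -0.2879, 0.2064]
orientation: [-2.042, -2.382, 0.001]
contact_force: [-0.1, 1.3, 0.4]
grip_width: 0.0596
gripper_force: 0.0
```

```bash
python3 -c "
from h import *
st()"
```

```text
t 10.9 tcp [ 475.7 -287.9  206.4] yaw 8.79 zdir [-0.003  0.002 -1.   ] w 0.0596 gf 0.0 F [-0.1  1.3  0.4] M [-0.02 -0.    0.03] q [-0.1   0.36  0.68  1.9  -0.27  0.97  0.85]
```

Request:
{"name": "servo_tool", "arguments": {"commands": [[0,0,2,1,10,-10,0.3],[0,0,5,2,20,-25,0.3],[0,0,5,2,20,-50,0.3],[0,0,5,2,20,-70,0.3],[0,0,5,2,20,-80,0.3]]}}

```text
clock: 11.32
tcp_pos: [0.4794, -0.2668, 0.1267]
orientation: [-1.934, -2.474, -0.001]
contact_force: [-0.0, 0.1, 0.7]
grip_width: 0.0597
gripper_force: 0.0
```

Request:
{"name": "servo_tool", "arguments": {"commands": [[0,0,0,0,0,-12,0.3],[0,0,0,0,0,-24,0.3],[0,0,0,0,0,-36,0.3],[0,0,0,0,0,-46,0.3],[0,0,0,0,0,-51,0.3]]}}

```text
clock: 11.73
tcp_pos: [0.4786, -0.2687, 0.0759]
orientation: [-1.942, -2.468, 0.0]
contact_force: [0.4, -0.3, -0.3]
grip_width: 0.0594
gripper_force: 0.0
```

Request:
{"name": "servo_tool", "arguments": {"commands": [[0,0,0,0,0,-1,0.3],[0,0,0,0,0,-1,0.4],[0,0,0,0,0,-1,0.5],[0,0,0,0,0,-1,0.7],[0,0,0,0,0,-1,0.7]], "force": 40}}

```text
clock: 12.15
tcp_pos: [0.4792, -0.2694, 0.0768]
orientation: [1.942, 2.468, 0.0]
contact_force: [-0.3, -1.1, 2.5]
grip_width: 0.0391
gripper_force: 41.4
```

```bash
python3 -c "
from h import *
st()"
```

```text
t 12.15 tcp [ 479.2 -269.4   76.8] yaw 13.6 zdir [ 0.001 -0.001 -1.   ] w 0.0391 gf 41.406821608543396 F [-0.3 -1.1  2.5] M [-0.17  0.2  -0.01] q [-0.02  0.53  0.54  2.01 -0.41  0.71  1.02]
```

Request:
{"name": "servo_tool", "arguments": {"commands": [[0,0,0,0,0,5,0.7],[0,0,0,0,0,20,0.7],[0,0,0,0,0,50,0.7],[0,0,0,0,0,85,0.7],[0,0,0,0,0,120,0.7]], "force": 50}}

```text
clock: 12.57
tcp_pos: [0.4781, -0.2686, 0.1973]
orientation: [-1.942, -2.467, 0.001]
contact_force: [0.5, -0.2, -1.8]
grip_width: 0.0393
gripper_force: 50.8
```

Request:
{"name": "servo_tool", "arguments": {"commands": [[0,0,0,5,25,20,0.7],[0,0,0,10,60,20,0.7],[0,0,0,15,100,20,0.7],[0,0,0,15,140,20,0.7],[0,0,0,15,180,20,0.7]]}}

```text
clock: 12.98
tcp_pos: [0.4936, -0.0871, 0.2166]
orientation: [1.943, 2.468, 0.001]
contact_force: [0.6, 0.3, -1.8]
grip_width: 0.0389
gripper_force: 51.0
```

Request:
{"name": "servo_tool", "arguments": {"commands": [[0,0,0,0,40,0,0.7],[0,0,0,0,80,0,0.7],[0,0,0,0,120,0,0.7],[0,0,0,-5,160,0,0.7],[0,0,0,-10,200,0,0.7]]}}

```text
clock: 13.4
tcp_pos: [0.4832, 0.1129, 0.2166]
orientation: [-1.943, -2.469, -0.001]
contact_force: [0.5, -0.1, -2.2]
grip_width: 0.0395
gripper_force: 51.0
```

Request:
{"name": "servo_tool", "arguments": {"commands": [[0,0,0,-5,40,0,0.7],[0,0,0,-10,80,0,0.7],[0,0,0,-15,120,0,0.7],[0,0,0,-22,160,0,0.7],[0,0,0,-22,178,0,0.7]]}}

```text
clock: 13.82
tcp_pos: [0.4592, 0.2954, 0.2163]
orientation: [-1.933, -2.474, -0.002]
contact_force: [-0.3, 0.1, -2.0]
grip_width: 0.0393
gripper_force: 51.0
```

Request:
{"name": "servo_tool", "arguments": {"commands": [[0,0,0,0,0,0,0.7],[0,0,0,0,0,-20,0.7],[0,0,0,0,0,-45,0.7],[0,0,0,0,0,-70,0.7],[0,0,0,0,0,-80,0.7]]}}

```text
clock: 14.23
tcp_pos: [0.4604, 0.287, 0.1336]
orientation: [-1.943, -2.468, 0.007]
contact_force: [-0.2, -0.9, -1.1]
grip_width: 0.0394
gripper_force: 50.9
```

```bash
python3 -c "
from h import *
st()"
```

```text
t 14.2333 tcp [460.4 287.  133.6] yaw 13.56 zdir [-0.003 -0.003 -1.   ] w 0.0394 gf 50.863155126571655 F [-0.2 -0.9 -1.1] M [-0.05  0.05  0.01] q [-0.99  0.4   0.4   1.98 -0.21  0.8  -0.24]
```

Request:
{"name": "servo_tool", "arguments": {"commands": [[0,0,0,0,0,-20,0.7],[0,0,0,0,0,-42,0.7],[0,0,0,0,0,-62,0.7],[0,0,0,0,0,-78,0.7],[0,0,0,0,0,-86,0.7]]}}

```text
clock: 14.65
tcp_pos: [0.4614, 0.2878, 0.0489]
orientation: [-1.943, -2.468, 0.004]
contact_force: [0.4, 0.2, -1.7]
grip_width: 0.0396
gripper_force: 50.9
```

Request:
{"name": "servo_tool", "arguments": {"commands": [[0,0,0,0,0,-2,0.7],[0,0,0,0,0,-4,0.7],[0,0,0,0,0,-4,0.7]]}}

```text
clock: 14.9
tcp_pos: [0.4625, 0.2892, 0.0469]
orientation: [1.943, 2.468, 0.002]
contact_force: [-1.0, 0.4, -1.3]
grip_width: 0.0392
gripper_force: 50.9
```

Request:
{"name": "servo_tool", "arguments": {"commands": [[0,0,0,0,0,0,0.5],[0,0,0,0,0,0,0.4],[0,0,0,0,0,0,0.3],[0,0,0,0,0,0,0.25],[0,0,0,0,0,0,0.25]]}}

```text
clock: 15.32
tcp_pos: [0.4622, 0.2893, 0.0466]
orientation: [1.942, 2.469, 0.001]
contact_force: [0.0, -0.2, -0.5]
grip_width: 0.0637
gripper_force: 0.0
```

Request:
{"name": "servo_tool", "arguments": {"commands": [[0,0,0,0,0,10,0.25],[0,0,0,0,0,40,0.25],[0,0,0,0,0,80,0.25],[0,0,0,0,0,120,0.25],[0,0,0,0,0,160,0.3]]}}

```text
clock: 15.73
tcp_pos: [0.4617, 0.2884, 0.2085]
orientation: [1.943, 2.468, -0.0]
contact_force: [-0.1, 1.2, -0.8]
grip_width: 0.06
gripper_force: 0.0
```

Request:
{"name": "servo_tool", "arguments": {"commands": [[0,0,0,5,-40,0,0.5],[0,0,0,10,-80,0,0.5],[0,0,0,15,-120,0,0.5],[0,0,0,20,-160,0,0.5],[0,0,0,25,-200,0,0.5]]}}

```text
clock: 16.15
tcp_pos: [0.4867, 0.0872, 0.2071]
orientation: [1.942, 2.469, 0.002]
contact_force: [1.1, 0.0, -0.7]
grip_width: 0.0426
gripper_force: 0.0
```

Run:
```python
from h import *
st()
for n in("top","scene"):
    i,d,c=grab(n); P=cloud(d,c); X,Y,Z=np.moveaxis(P,-1,0)
    m=(abs(X-.4605)<.055)&(abs(Y-.2888)<.055)&(Z>.045)&(Z<.12); print(n,rect(P,m),np.nanpercentile(Z[m],[50,98]))
    k,l,s,_=cv2.connectedComponentsWithStats((((abs(X-.485)<.13)&(abs(Y+.312)<.09)&(Z>.09)&(Z<.112))).astype(np.uint8))
    for j in range(1,k):
        if s[j,4]>15: print("box top:",rect(P,l==j))
```

```text
t 16.15 tcp [486.7  87.2 207.1] yaw 13.62 zdir [ 0.001  0.001 -1.   ] w 0.0426 gf 0.0 F [ 1.1  0.  -0.7] M [ 0.   -0.03 -0.01] q [-0.76  0.22  0.54  2.03 -0.14  0.92  0.08]
top (9, array([459.9, 289.2]), array([109.7, 107.7]), 89.65) [0.05644339 0.06029903]
box top: (66, array([ 494.8, -311.5]), array([40.4, 15.2]), 8.33)
scene (21, array([460. , 288.5]), array([107. , 108.5]), 0.28) [0.05423255 0.06481317]
box top: (18, array([ 484.6, -383.7]), array([82.5, 11.4]), 12.15)
box top: (33, array([ 499. , -310.7]), array([39.5, 19.3]), 7.87)
```

The offcut is out of view below the bin's rim. Now I'll move over the switch with the closing axis across the bar.

Request:
{"name": "servo_tool", "arguments": {"commands": [[0,0,-6,3,-27,0,0.5],[0,0,-13,6,-54,0,0.5],[0,0,-19,9,-81,0,0.5],[0,0,-26,12,-108,0,0.5],[0,0,-32,15,-135,0,0.5]]}}

```text
clock: 16.67
tcp_pos: [0.5019, -0.0468, 0.2069]
orientation: [-2.553, -1.831, -0.002]
contact_force: [0.9, -0.3, 0.0]
grip_width: 0.0429
gripper_force: 0.0
```

Request:
{"name": "servo_tool", "arguments": {"commands": [[0,0,-6,0,-27,0,0.5],[0,0,-13,0,-54,0,0.5],[0,0,-19,0,-81,0,0.5],[0,0,-26,0,-108,0,0.5],[0,0,-32,0,-135,0,0.5]]}}

```text
clock: 17.08
tcp_pos: [0.5019, -0.1817, 0.2068]
orientation: [-2.958, -1.056, -0.001]
contact_force: [0.6, -0.3, 1.1]
grip_width: 0.0425
gripper_force: 0.0
```

Request:
{"name": "servo_tool", "arguments": {"commands": [[0,0,-6,-1,-27,0,0.5],[0,0,-13,-2,-54,0,0.5],[0,0,-19,-4,-81,-10,0.5],[0,0,-26,-6,-108,-20,0.5],[0,0,-33,-6,-129,-30,0.5]]}}

```text
clock: 17.5
tcp_pos: [0.4957, -0.3118, 0.1767]
orientation: [3.137, 0.17, 0.002]
contact_force: [0.8, -0.0, -0.7]
grip_width: 0.0428
gripper_force: 0.0
```

Request:
{"name": "servo_tool", "arguments": {"commands": [[0,0,0,0,0,0,0.5],[0,0,0,0,0,0,0.5],[0,0,0,0,0,0,0.5]]}}

```text
clock: 17.75
tcp_pos: [0.4963, -0.309, 0.1764]
orientation: [-3.135, -0.185, -0.0]
contact_force: [-0.5, 0.6, 0.4]
grip_width: 0.0429
gripper_force: 0.0
```

Run:
```python
from h import *
st()
i,d,c=grab("top"); P=cloud(d,c); X,Y,Z=np.moveaxis(P,-1,0)
m=(abs(X-.4605)<.05)&(abs(Y-.2888)<.05)&(Z>.027)&(Z<.12); print("in bin",rect(P,m),np.nanpercentile(Z[m],[50,98]))
```

```text
t 17.75 tcp [ 496.3 -309.   176.4] yaw -83.25 zdir [ 0.     0.001 -1.   ] w 0.0429 gf 0.0 F [-0.5  0.6  0.4] M [ 0.05  0.02 -0.  ] q [-0.22  0.54  0.93  1.87 -0.52  0.99 -0.52]
in bin (140, array([471.5, 257. ]), array([40.2, 42.8]), 12.08) [0.03279588 0.03901631]
```

The offcut lies in the bin, 34 mm from its middle. I'll descend on the switch.

Request:
{"name": "servo_tool", "arguments": {"commands": [[0,0,0,0,-3,-20,0.5],[0,0,0,0,-3,-45,0.5],[0,0,0,0,-3,-70,0.5],[0,0,0,0,-3,-88,0.5],[0,0,0,0,-3,-96,0.5]]}}

```text
clock: 18.22
tcp_pos: [0.4958, -0.3104, 0.0784]
orientation: [-3.133, -0.186, 0.002]
contact_force: [0.0, 0.3, 0.4]
grip_width: 0.0424
gripper_force: 0.0
```

Request:
{"name": "servo_tool", "arguments": {"commands": [[0,0,0,0,0,0,0.6],[0,0,0,0,0,0,0.75],[0,0,0,0,0,0,0.85],[0,0,0,0,0,0,1],[0,0,0,0,0,0,1]], "force": 30}}

```text
clock: 18.63
tcp_pos: [0.4969, -0.3133, 0.0816]
orientation: [3.136, 0.181, 0.004]
contact_force: [0.6, 1.2, 6.3]
grip_width: 0.0135
gripper_force: 31.4
```

```bash
python3 -c "
from h import *
st()"
```

```text
t 18.6333 tcp [ 496.9 -313.3   81.6] yaw -83.38 zdir [ 0.002 -0.001 -1.   ] w 0.0135 gf 31.369324922561646 F [0.6 1.2 6.3] M [ 0.31  0.08 -0.08] q [-0.12  0.66  0.8   1.93 -0.65  0.83 -0.42]
```

Request:
{"name": "servo_tool", "arguments": {"commands": [[0,0,-6,0,0,0,1],[0,0,-12,0,0,0,1],[0,0,-18,0,0,0,1],[0,0,-24,0,0,0,1],[0,0,-30,0,0,0,1]]}}

```text
clock: 19.05
tcp_pos: [0.4967, -0.3146, 0.0816]
orientation: [3.072, -0.644, 0.005]
contact_force: [0.4, -3.8, 2.0]
grip_width: 0.0136
gripper_force: 30.9
```

Request:
{"name": "servo_tool", "arguments": {"commands": [[0,0,-6,0,0,0,1],[0,0,-12,0,0,0,1],[0,0,-18,0,0,0,1],[0,0,-24,0,0,0,1],[0,0,-30,0,0,0,1]]}}

```text
clock: 19.47
tcp_pos: [0.4959, -0.3156, 0.0816]
orientation: [2.799, -1.418, 0.006]
contact_force: [-1.9, -5.0, 1.0]
grip_width: 0.0135
gripper_force: 30.8
```

Request:
{"name": "servo_tool", "arguments": {"commands": [[0,0,-3,0,0,0,1],[0,0,-6,0,0,0,1],[0,0,-8,0,0,0,1],[0,0,-8,0,0,0,1],[0,0,-8,0,0,0,1]]}}

```text
clock: 19.88
tcp_pos: [0.4956, -0.3158, 0.0816]
orientation: [2.697, -1.603, 0.005]
contact_force: [-2.3, -5.5, 3.1]
grip_width: 0.0131
gripper_force: 31.1
```

```bash
python3 -c "
from h import *
st()"
```

```text
t 19.8833 tcp [ 495.6 -315.8   81.6] yaw -151.46 zdir [ 0.001 -0.005 -1.   ] w 0.0131 gf 31.077299416065216 F [-2.3 -5.5  3.1] M [-1.14  0.39  0.17] q [-0.27  0.83  1.09  1.94 -0.91  0.97 -1.38]
```

Request:
{"name": "servo_tool", "arguments": {"commands": [[0,0,-2,0,0,0,1],[0,0,-4,0,0,0,1],[0,0,-5,0,0,0,1],[0,0,-5,0,0,0,1],[0,0,-5,0,0,0,1]]}}

```text
clock: 20.3
tcp_pos: [0.4957, -0.316, 0.0817]
orientation: [2.627, -1.714, 0.006]
contact_force: [-2.9, -7.1, 1.8]
grip_width: 0.0134
gripper_force: 56.4
```

```bash
python3 -c "
from h import *
st()
for n in('scene',):
    i,d,c=grab(n); cv2.imwrite('pics/sw.png',cv2.resize(i[110:200,145:245],None,fx=6,fy=6,interpolation=cv2.INTER_CUBIC))"
```

```text
t 20.3 tcp [ 495.7 -316.    81.7] yaw -156.26 zdir [ 0.    -0.006 -1.   ] w 0.0134 gf 56.39132237993181 F [-2.9 -7.1  1.8] M [-1.4   0.48  1.29] q [-0.28  0.84  1.1   1.94 -0.92  0.98 -1.45]
```

View pics/sw.png

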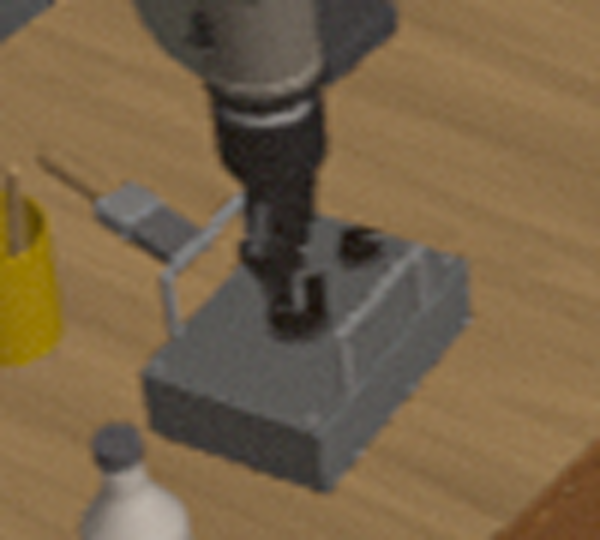

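The moment rose from 0.17 to 1.29 N m, so the switch is at its stop. The picture shows the fingers on the bar at (295,290), with the dial clear at (360,245). I'll ease off, let go and withdraw.

Request:
{"name": "servo_tool", "arguments": {"commands": [[0,0,2,0,0,0,1],[0,0,5,0,0,0,1],[0,0,5,0,0,0,0.7],[0,0,5,0,0,0,0.4],[0,0,5,0,0,0,0.15]]}}

```text
clock: 20.77
tcp_pos: [0.4963, -0.313, 0.0805]
orientation: [-2.7, 1.605, -0.001]
contact_force: [-0.4, -0.6, 0.7]
grip_width: 0.0486
gripper_force: 0.0
```

Request:
{"name": "servo_tool", "arguments": {"commands": [[0,0,0,0,0,0,0.15],[0,0,0,0,0,5,0.15],[0,0,0,0,0,30,0.15],[0,0,0,0,0,65,0.15],[0,0,0,0,0,100,0.15]]}}

```text
clock: 21.18
tcp_pos: [0.4952, -0.3119, 0.1808]
orientation: [-2.701, 1.604, 0.005]
contact_force: [1.0, -0.9, -0.4]
grip_width: 0.0725
gripper_force: 0.0
```

Request:
{"name": "servo_tool", "arguments": {"commands": [[0,0,5,0,20,40,0.15],[0,0,10,0,60,70,0.15],[0,0,15,0,100,90,0.15],[0,0,20,0,140,100,0.15],[0,0,25,0,180,100,0.15]]}}

```text
clock: 21.6
tcp_pos: [0.4962, -0.1432, 0.2814]
orientation: [-2.985, 0.977, -0.003]
contact_force: [1.8, 0.8, -0.4]
grip_width: 0.0727
gripper_force: 0.0
```

Request:
{"name": "servo_tool", "arguments": {"commands": [[0,0,5,0,30,0,0.15],[0,0,5,0,50,0,0.15],[0,0,5,0,50,0,0.15],[0,0,5,0,50,0,0.15]]}}

```text
clock: 21.93
tcp_pos: [0.4958, -0.0922, 0.2793]
orientation: [-3.025, 0.845, 0.001]
contact_force: [0.5, -1.1, -0.0]
grip_width: 0.0725
gripper_force: 0.0
```

Run:
```python
from h import *
st()
for n in("top","scene"):
    i,d,c=grab(n); P=cloud(d,c); X,Y,Z=np.moveaxis(P,-1,0)
    print(n,"switch",rect(P,(abs(X-.496)<.04)&(abs(Y+.312)<.04)&(Z>.09)&(Z<.112)))
    print("rasp z",np.nanmedian(Z[(abs(X-.57)<.03)&(abs(Y+.028)<.006)]))
    m=(abs(X-.4605)<.05)&(abs(Y-.2888)<.05)&(Z>.027)&(Z<.12); print("bin",rect(P,m))
```

```text
t 21.9333 tcp [495.8 -92.2 279.3] yaw -121.22 zdir [-0.001  0.001 -1.   ] w 0.0725 gf 0.0 F [ 0.5 -1.1 -0. ] M [-0.01  0.01 -0.02] q [-1.01  0.43  1.42  1.95 -0.46  1.17 -1.53]
top switch (65, array([ 494.6, -311.1]), array([39.9, 14.9]), 4.98)
rasp z 0.01753479259380608
bin (141, array([471.2, 256.9]), array([40.4, 42.8]), 11.16)
scene switch (33, array([ 498.7, -312.6]), array([39.2, 17.6]), 5.22)
rasp z 0.013790353221773799
bin (73, array([459., 290.]), array([ 42.1, 122.2]), 28.19)
```

```bash
python3 -c "
from h import *
print(r.hand_in())"
```

```text
the job is handed in; nothing more can be done
None
```

I handed the job in at about 22 s: the rasp lies flat in the tray, the offcut is in the bin, and the switch was turned to its stop and has sprung back; the interface gave no verdict, and I did not separately measure the dial or the bystanders.

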